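Load a test cassette and set its click timer to six

ROBOT

A 6-joint arm with a two-finger parallel gripper is mounted at the origin on the work surface. World frame = base frame: x ahead of the robot, y to its left, z up, the work surface at z = 0. Lengths are in m, angles in degrees, forces in N, time in s.
With the tool pointing down it reaches from about 0.35 to 0.875 m from the base axis. Payload 4.2 kg.
Tool frame: the origin (TCP) lies at the very end of the fingers, on their centre line; the grasp point (between the pads) lies 19 mm behind it; z points along the fingers, y is the line along which they close (so a half turn about z gives the same grasp; the last joint's range is limited). The gripper opens to 87 mm and grips with 3 to 60 N. Pads are 19 mm wide; open, the fingers measure 117 mm over their backs; the gripper's body (75 mm by 190 mm) begins 51 mm behind the grasp point.
Start: joints at [79.274, 22.042, 0.453, 0, -68.411, -14.817], TCP at [0.269, 0.564, 0.223] pointing down, gripper open.
Joint ranges: [-179.83, 179.83], [-69.29, 118.12], [-61.27, 80.66], [-181.25, 117.63], [-171.15, -9.14], [-177.46, 177.46]. Speed limits (degrees/s): [159.86, 159.86, 180, 180, 180, 180].

INTERFACE

Orientations are given as a 3x3 rotation matrix whose columns are the frame's x, y, z axes.
In Python, from station import sense, optics, r gives the robot as it stands. The module is installed in compiled form; this text tells all that it offers.
- The arm moves only by the shell command python3 -m pendant 'ROWS' [OPENING]. ROWS is JSON, a list that holds one entry, the list of rows, each a list of 4 numbers: the shift along the tool's x, y, z normalised to -1 to 1, where 1 is 100 mm, then the turn about the tool's z normalised to -1 to 1, where 1 is 2 rad. A call has 1 to 8 rows; each row is the pose to reach, as a shift and turn from the pose commanded when the call began, along the tool's axes at that moment; what a row does not reach only later rows make up. A row lasts 1/10 s, in which the tool goes at most 50 mm and 8.59 degrees, less where a joint would pass 70% of its speed; a pose out of reach is approached as far as the arm can. A call with a number of a shift or a turn outside -1 to 1 is refused whole. A call with a gripper value outside its range is refused whole. OPENING is the closure, from 0 (fully open) to 1 (shut), set as the call begins (- or left out, the last holds). The fingers move at their own pace and stop on an object; the grip force is fixed at half the most. Time passes only in rows, so rows that repeat a pose let the fingers close. It gives the time, the measured TCP pose, the force, the opening and the grip force at its end, in the units of the state.
- sense(): the state, without advancing time (a new reading comes with each control period).
- optics.capture(name): name is "scene" or "top"; returns the picture (384x512x3 uint8, red, green, blue); there is no depth.
- optics.get_calibration(name): a dict with "camera_matrix" (3x3 intrinsics, pixels), "camera_from_world" (4x4, takes a point from world to camera coordinates). Camera axes: x right, y down, z forward; pixel columns grow to the right and rows downward; lengths in m; the calibration is good to about 2 mm. A picture is of the moment at which its call begins. get_calibration takes no time and is no camera call.
- r.finish_job(): hands the job in; it is judged then, once.
The state is a dict: "time_s": time; "joints": joint angles; "joint_velocities": joint speeds; "effort": joint torques, N m; "tcp_pos": TCP position; "ee_rot": TCP orientation; "wrist_force": force on the tool from outside, world axes, zero at the start; "moment": the same for the moment, N m; "gripper_width": opening from 0.0 (shut) to 1.0 (fully open); "gripper_force": force on a finger pad.
Only numpy, scipy, OpenCV 4.12 (cv2) and the standard library are available. Lean on these libraries where they do the work, as an engineer would, in place of code of your own. Each camera call takes 0.05 s, during which the arm holds its last target. There are 200 camera calls.

TASK

Push the white test cassette fully home in the reader until the orange spring catch snaps back behind its shoulder. Then turn the blue timer dial back (anticlockwise from above) to its zero stop, and from there forward (clockwise) exactly six clicks, leaving it resting in the sixth click. Leave the oximeter, the bottle and the jar where they stand, upright, and let go of everything.

Things in the scene. Friction and masses are not known exactly. Their poses are not given: they have to be found in the camera images.
- reader: Cassette reader fixed to the desk: grey plate (x -105 to 80, y -45 to 61 mm), straight channel along local +x, the way in, roughly away from the robot. Origin: desk level, under the channel's centre line; z up. Channel floor 6 mm above the desk; white rails at y = +-31 to 39 mm from x = -95, 18 mm high. End wall at x = 65; white hood 50 mm high over x = 30 to 80; else at most 31 mm high.
- cassette_mid (a point): Centre of the loose white test cassette lying partly in the channel: 90 long, 22 high, underside 6 mm above the desk, axes as the reader's. Front half (x 0 to 45, blue window) y -30 to 30 mm; rear half y -30 to 18: at x = 0 on +y a shoulder faces back. Push its plain rear face (x = -45), best at y = -6. Starts 68 to 98 mm short of home. 50 to 100 g; sliding takes under 2 N, passing the catch 4 to 8 N.
- cassette_home (a point): Point fixed on the reader where the cassette's centre lies when fully home, its front on the end wall (x = 20 mm, 17 mm above the desk). The catch drops behind the shoulder within the last 2 mm of travel.
- catch (a joint): Orange spring catch at the channel's +y side, x = 0 to 18 mm, in m: 0 = at rest, its slanted nose 6 mm in the cassette's path; 0.006 while the wide half holds it aside; springs back to 0 when the shoulder has passed. The passing cassette works it; it needs no touching.
- timer: Click timer fixed to the desk: grey box 136 x 136 x 36 mm with a blue dial, 100 mm across, flat top 46 mm above the desk. Origin under the dial's axis at desk level, z up. Marks round the dial, one per click, 20 degrees apart: the long red one is zero, in the direction 150 degrees anticlockwise (from above) from the timer's local x axis; black ones follow clockwise.
- dial_axis (a point): Point on the dial's axis at the level of its flat top, 46 mm above the desk.
- post_mid (a point): Middle of the black upright finger post on the dial: 10 mm diameter, 35 mm tall (46 to 81 mm above the desk), 36 mm from the axis, a sleeve that spins freely on its pin and goes round with the dial; push it sideways. Its direction from the axis, in the timer's frame, is 150 degrees minus the joint value. A white line outside it points at the marks.
- dial (a joint): Dial angle, rad, growing clockwise from above; 0 = zero click-stop (post at the red mark), hard stop at -0.05, upper stop 4.24. Click-stops every 0.349 rad (20 degrees): off a stop it resists with 3 to 5 N at the post, gives way half-way and springs into the next stop by itself, ahead of the finger. Left alone it rests in the nearest stop. Starts between clicks 3 and 9. Six clicks = 2.094.
- oximeter: Bystander: blue and white finger-clip oximeter, loose, 60 x 36 x 30 mm, lying on the desk; origin under its centre.
- sanitiser: Bystander: clear bottle with blue cap, loose, 56 mm diameter, 150 mm tall; origin under its centre.
- swab_jar: Bystander: white jar with steel lid, loose, 70 mm diameter, 100 mm tall; origin under its centre.
There are look-alikes about, which are no part of the job. What is shaped like the part that bears cassette_mid but red is not meant.

How it is judged (in metres and radians):
On the way, in this order (a step that is already met when the one before it is completed fails the run):
1. the cassette is home and the catch has sprung back behind its shoulder (x of cassette_mid in the frame of reader above 0.0165 m and value of joint catch below 0.0015 m and z of cassette_mid in the frame of reader below 0.021 m), for 0.2 s.
2. the dial has been turned back to its zero stop (value of joint dial below 0.1 rad), for 0.2 s.
3. the dial has been turned forward to the sixth click (value of joint dial between 1.994 and 2.194 rad), for 0.2 s.
At the end, for the whole second after the job is handed in: The cassette lies flat in the reader, its centre within 3.5 mm of the home position and the catch sprung back (within 1.5 mm of rest) behind its shoulder; the dial rests in the sixth click from zero (2.094 rad within 0.1 rad); nothing moves (all of step 1 and all of step 3 and velocity of joint dial between -0.05 and 0.05 rad/s); the robot touches nothing.
It fails at once if the oximeter is moved more than 25 mm or tipped (distance of oximeter from where it was at the start of the episode above 0.025 m or angle between oximeter's own z axis and vertical above 0.5 rad).
It fails at once if the bottle is moved more than 25 mm or tipped (distance of sanitiser from where it was at the start of the episode above 0.025 m or angle between sanitiser's own z axis and vertical above 0.5 rad).
It fails at once if the jar is moved more than 25 mm or tipped (distance of swab_jar from where it was at the start of the episode above 0.025 m or angle between swab_jar's own z axis and vertical above 0.5 rad).
It also fails if it takes over 64 s, if anything falls off the work surface, if the arm or the gripper's body presses on something with over 40 N, if the wrist force passes 120 N, or if a joint passes its speed limit or range.

## Working session

There is one attempt and no reset: what is moved stays moved. The work goes in short steps, Python scripts to look and compute and a shell command to move; the robot and the scene stay as the last step left them, time stands still between calls to the robot, and variables do not carry over. Pictures are saved under pics/ and viewed, at most 10 in all, crops included, and the job is handed in when it is done.

```bash
mkdir -p pics
python3 - <<'E'
from station import sense, optics
import cv2,numpy as np
for n in("scene","top"):
    im=optics.capture(n); cv2.imwrite(f"pics/{n}0.png",cv2.resize(im[:,:,::-1],(800,600),interpolation=cv2.INTER_CUBIC)); np.save(n+"0.npy",im)
    c=optics.get_calibration(n); print(n,np.round(c["camera_matrix"],1).tolist(),np.round(c["camera_from_world"],3).tolist())
s=sense();print(s)
E
```

```text
scene [[351.6, 0.0, 254.7], [0.0, 351.6, 189.8], [0.0, 0.0, 1.0]] [[-0.822, 0.569, -0.018, 0.448], [0.376, 0.518, -0.769, -0.136], [-0.428, -0.639, -0.64, 1.336], [0.0, 0.0, 0.0, 1.0]]
top [[451.3, 0.0, 263.1], [0.0, 451.3, 197.3], [0.0, 0.0, 1.0]] [[-0.017, -1.0, -0.006, 0.012], [-0.985, 0.017, -0.173, 0.556], [0.173, 0.003, -0.985, 1.403], [0.0, 0.0, 0.0, 1.0]]
{'time_s': 0.1, 'joints': array([ 7.92751734e+01,  2.20850729e+01,  3.87852809e-01, -2.60985005e-02,
       -6.84101982e+01, -1.48159892e+01]), 'joint_velocities': array([-0.01582376, -0.13878912,  0.13096518,  0.04133969, -0.03581386,
        0.00857554]), 'effort': array([-1.93688593e-04, -3.91688883e+01,  1.87934214e+01,  4.23177034e+00,
        1.34674046e-02, -7.48809816e-05]), 'tcp_pos': array([0.26922636, 0.56344815, 0.22158214]), 'ee_rot': array([[ 9.02205951e-01, -4.31304808e-01, -7.65028688e-04],
       [-4.31305481e-01, -9.02204230e-01, -1.76319921e-03],
       [ 7.02641764e-05,  1.92072988e-03, -9.99998153e-01]]), 'wrist_force': array([ 0.80104138, -1.34353687,  0.77121658]), 'moment': array([-0.02856756,  0.01278951, -0.03451746]), 'gripper_force': 0.0, 'gripper_width': 0.9980688291331068}
```

View pics/top0.png

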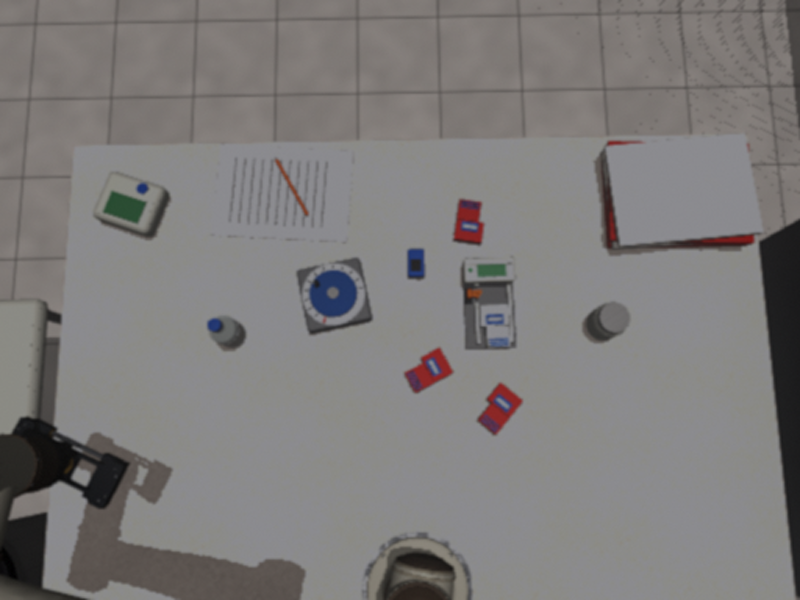

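View pics/scene0.png

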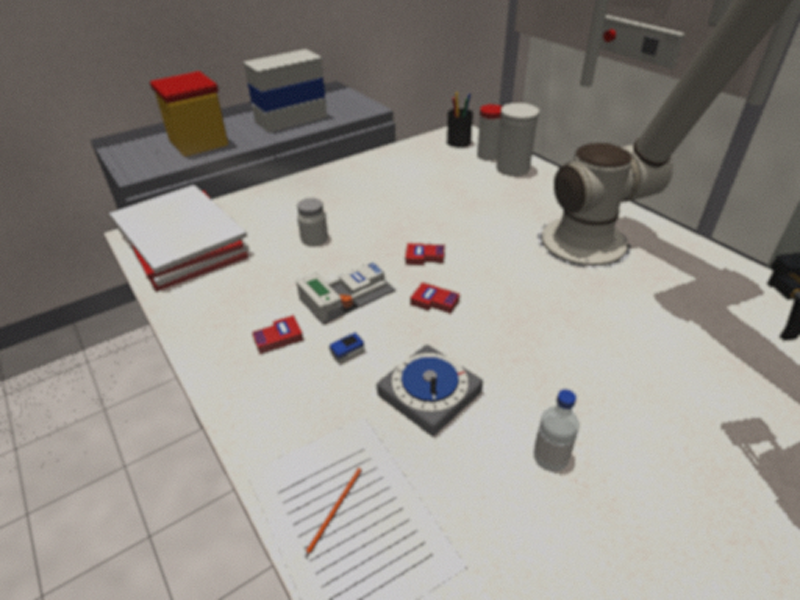

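The top view shows the timer at about (333,293), the reader at (490,303) with the white cassette at its near end (497,325), the oximeter at (416,263), the bottle at (226,331) and the jar at (607,321). I'll crop in for exact measurements.

Run:
```python
import cv2,numpy as np
im=np.load("top0.npy")[155:235,184:344,::-1]
im=cv2.convertScaleAbs(cv2.resize(im,None,fx=5,fy=5,interpolation=cv2.INTER_CUBIC),alpha=1.4)
cv2.imwrite("pics/c1.png",im)
im=np.load("scene0.npy")[160:290,185:315,::-1]
im=cv2.convertScaleAbs(cv2.resize(im,(590,590),interpolation=cv2.INTER_CUBIC),alpha=1.3)
cv2.imwrite("pics/c2.png",im)
```

```text
(no output)
```

View pics/c1.png

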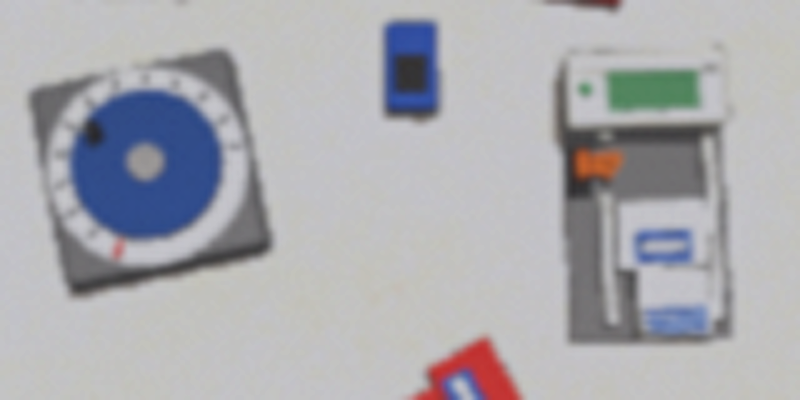

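View pics/c2.png

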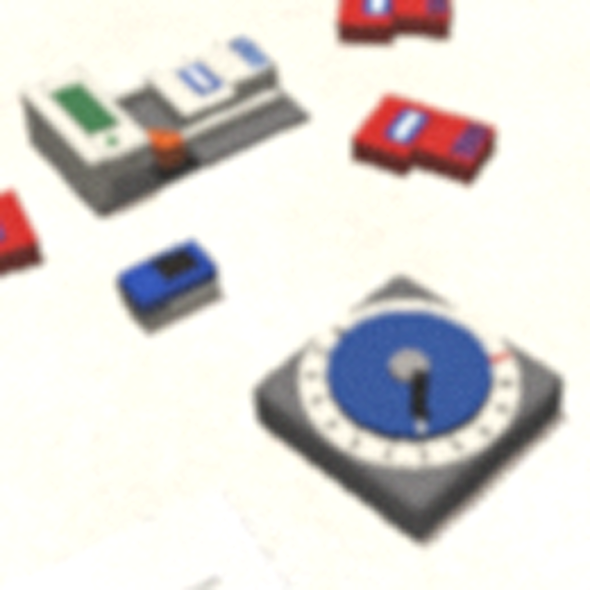

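```bash
cat > h.py <<'E'
import numpy as np
from station import sense, optics
def ray(n,px,z):
    c=optics.get_calibration(n);K=np.array(c["camera_matrix"]);T=np.array(c["camera_from_world"])
    R,t=T[:3,:3],T[:3,3];C=-R.T@t
    d=R.T@np.linalg.solve(K,[px[0],px[1],1]);return C+d*(z-C[2])/d[2]
def c1(x,y,z,n="top"): 
    p=((x+.5)/5-.5+184,(y+.5)/5-.5+155); return ray("top",p,z)
def c2(x,y,z):
    s=130/590; return ray("scene",((x+.5)*s-.5+185,(y+.5)*s-.5+160),z)
E
python3 - <<'E'
from h import *
from scipy.optimize import least_squares
f=lambda v:np.round(v*1000,1)
print("hub",f(c1(145,161,.047)),f(c2(408,362,.047)))
hub=c1(145,161,.047)
def ang(p): d=p-hub; return np.degrees(np.arctan2(d[1],d[0])),np.hypot(*d[:2])
print("red",ang(c1(118,249,.037)),"post",ang(c1(91,131,.081)), ang(c2(418,373,.081)), ang(c2(499,357,.037)))
for q in[(30,93),(225,50),(272,245),(72,280)]:print(f(c1(*q,.036)),ang(c1(*q,.036)))
pts=[((571,342),(-105,61),.004),((731,335),(-105,-45),.004),((570,128),(30,61),.05),((727,120),(30,-45),.05),((568,52),(80,61),.05),((722,46),(80,-45),.05),((614,325),(-95,35),.018),((724,321),(-95,-35),.018)]
W=np.array([c1(*p,z)[:2]*1e3 for p,_,z in pts]);L=np.array([l for _,l,_ in pts])
def res(v):
    c,s=np.cos(v[2]),np.sin(v[2]); return (L@np.array([[c,s],[-s,c]])+v[:2]-W).ravel()
r=least_squares(res,[600,-80,0],loss='soft_l1');print(r.x[:2],np.degrees(r.x[2]));print(res(r.x).reshape(-1,2).round(1))
print("cat rear",f(c1(641,333,.028)),f(c1(712,332,.028)),"front",f(c1(620,200,.028)),f(c1(712,198,.028)),"shoulder",f(c1(618,268,.028)),"catch",f(c1(598,163,.025)))
print("scene: hood",f(c2(100,163,.05)),f(c2(150,132,.05)),f(c2(22,93,.05)),"rear plate",f(c2(308,115,.004)),"cas front left",f(c2(182,117,.028)))
print("oxi",f(c1(411,65,.03)),"bottle", f(ray("top",(226*.64,331*.64),.0)),"jar",f(ray("top",(607*.64,321*.64),.1)))
E
```

```text
hub [593.8 164.9  47. ] [590.8 162.   47. ]
red (np.float64(161.64926610255358), np.float64(0.05870932043842276)) post (np.float64(66.58157761070001), np.float64(0.0330044548055955)) (np.float64(61.98797643673351), np.float64(0.03526612960994901)) (np.float64(161.4035622629914), np.float64(0.05878511236243223))
[642.8 241.8  36. ] (np.float64(57.46938987152757), np.float64(0.09113277011808946))
[669.5 113.8  36. ] (np.float64(-34.03992006912345), np.float64(0.0913344301667098))
[539.1  83.8  36. ] (np.float64(-123.98426215397112), np.float64(0.09783760067363646))
[518.4 213.2  36. ] (np.float64(147.35891816563347), np.float64(0.08944632905781717))
[ 581.92070504 -169.5125602 ] 2161.332027938986
[[-0.8 -0.9]
 [-1.2 -1.8]
 [ 0.5  2.4]
 [-0.5 -2. ]
 [-0.1  3.7]
 [ 0.2 -2. ]
 [ 0.8  0.6]
 [ 1.   2.3]]
cat rear [ 478.6 -153.7   28. ] [ 478.5 -199.5   28. ] front [ 566.1 -143.1   28. ] [ 566.4 -203.1   28. ] shoulder [ 521.3 -140.3   28. ] catch [ 591.6 -129.8   25. ]
scene: hood [ 653.4 -103.3   50. ] [ 608.9 -112.1   50. ] [ 661.7 -205.    50. ] rear plate [ 477.6 -110.2    4. ] cas front left [ 569.5 -137.5   28. ]
oxi [658.6  -8.3  30. ] bottle [522.7 395.3   0. ] jar [ 514.8 -384.2  100. ]
```

The crops agree. The hub is at about (592,163) mm. Red mark direction is 161.5°, so timer yaw is 11.5°. The post is at about 62°, which is click 5. The reader is at (582,-170) with a yaw of 1–1.5°, and the cassette's rear face is at x≈478 mm. I'm moving over behind the reader with the gripper shut.

```bash
R='[[[0.2,0.25,0,0],[0.4,0.5,0,0],[0.6,0.75,0,0],[0.787,0.993,0,0]]]'
python3 -m pendant '[[[0.2,0.25,0,0],[0.4,0.5,0,0],[0.6,0.75,0,0],[0.787,0.993,0,0]]]' 1 >/dev/null
python3 -m pendant '[[[0.2,0.25,0,0],[0.4,0.5,0,0],[0.6,0.75,0,0],[0.787,0.993,0,0]]]' >/dev/null
python3 -m pendant '[[[0.2,0.25,0,0],[0.4,0.5,0,0],[0.6,0.75,0,0],[0.787,0.993,0,0]]]' >/dev/null
python3 -m pendant '[[[0.2,0.25,0,0],[0.4,0.5,0,0],[0.6,0.75,0,0],[0.787,0.993,0,0]]]' >/dev/null
python3 -m pendant '[[[0.2,0.25,0,0],[0.4,0.5,0,0],[0.6,0.75,0,0],[0.787,0.993,0,0]]]' >/dev/null
python3 -m pendant '[[[0.2,0.25,0,0],[0.4,0.5,0,0],[0.6,0.75,0,0],[0.787,0.993,0,0],[0.787,0.993,0,0]]]'
python3 -m pendant '[[[0,0,0,-0.06],[0,0,0,-0.12],[0,0,0,-0.18],[0,0,0,-0.235],[0,0,0,-0.235],[0,0,0,-0.235]]]'
```

```text
time_s: 2.6
tcp_pos: [0.4388, -0.1797, 0.2218]
ee_rot: [[0.901, -0.435, -0.001], [-0.435, -0.901, -0.0], [-0.001, 0.001, -1.0]]
wrist_force: [-0.2, 0.7, -0.2]
gripper_width: 0.005
gripper_force: 0.0
time_s: 3.2
tcp_pos: [0.4383, -0.1769, 0.2224]
ee_rot: [[1.0, 0.022, -0.0], [0.022, -1.0, 0.0], [-0.0, -0.0, -1.0]]
wrist_force: [0.0, -0.1, -0.5]
gripper_width: 0.006
gripper_force: 0.0
```

```bash
python3 -m pendant '[[[0,0,0.25,0],[0,0,0.5,0],[0,0,0.75,0],[0,0,1,0]]]' >/dev/null
python3 -m pendant '[[[0,0,0.25,0],[0,0,0.5,0],[0,0,0.7,0],[0,0,0.85,0]]]' >/dev/null
python3 -m pendant '[[[0,0,0.12,0],[0,0,0.24,0],[0,0,0.24,0]]]'
python3 -m pendant '[[[0.08,0,0,0],[0.16,0,0,0],[0.24,0,0,0],[0.32,0,0,0],[0.4,0,0,0],[0.48,0,0,0],[0.54,0,0,0],[0.6,0,0,0]]]'
python3 - <<'E'
from h import *
import cv2
a=optics.capture("scene")[140:260,170:330,::-1]
cv2.imwrite("pics/p1.png",cv2.resize(a,None,fx=5,fy=5,interpolation=cv2.INTER_CUBIC))
E
```

```text
time_s: 4.3
tcp_pos: [0.4374, -0.177, 0.0122]
ee_rot: [[1.0, 0.023, -0.004], [0.023, -1.0, 0.0], [-0.004, -0.0, -1.0]]
wrist_force: [-0.2, -0.9, 0.4]
gripper_width: 0.005
gripper_force: 0.0
time_s: 5.1
tcp_pos: [0.4939, -0.1761, 0.0128]
ee_rot: [[1.0, 0.023, -0.011], [0.023, -1.0, 0.001], [-0.011, -0.001, -1.0]]
wrist_force: [-9.3, -2.6, 6.7]
gripper_width: 0.006
gripper_force: 5.2
```

View pics/p1.png

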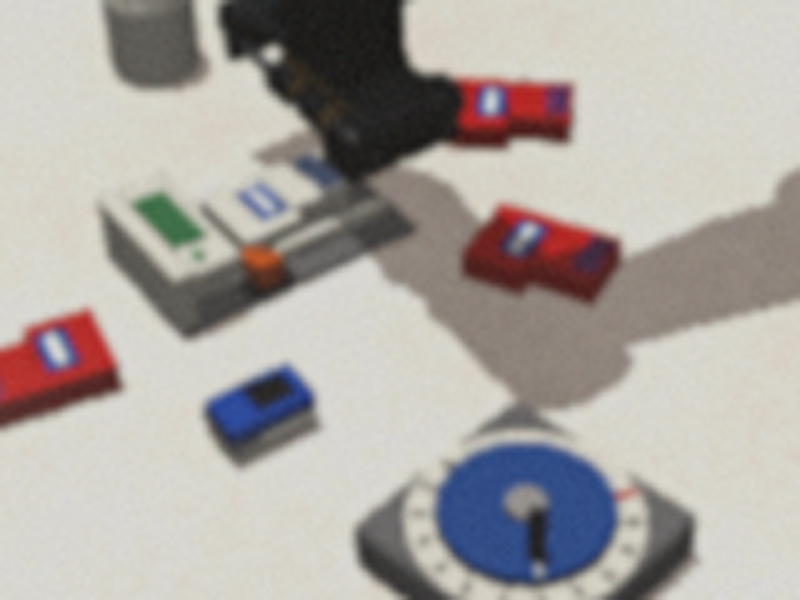

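The cassette has moved forward squarely and its front is at the orange catch (262,262). The 9 N reading is the catch resisting, so I'll keep pushing.

```bash
python3 -m pendant '[[[0.05,0,0,0],[0.1,0,0,0],[0.15,0,0,0],[0.2,0,0,0]]]'
python3 -m pendant '[[[0.05,0,0,0],[0.1,0,0,0],[0.15,0,0,0],[0.2,0,0,0]]]'|grep -E "tcp|wrist"
```

```text
time_s: 5.55
tcp_pos: [0.5191, -0.1754, 0.0134]
ee_rot: [[1.0, 0.024, -0.0], [0.024, -1.0, -0.0], [-0.0, 0.0, -1.0]]
wrist_force: [-2.3, -1.4, 0.1]
gripper_width: 0.006
gripper_force: 1.2
tcp_pos: [0.5391, -0.1749, 0.0136]
wrist_force: [-2.2, -2.0, 0.8]
```

```bash
python3 -m pendant '[[[0.03,0,0,0],[0.05,0,0,0],[0.06,0,0,0],[0.06,0,0,0]]]'|grep -E "tcp|wrist"
python3 -m pendant '[[[0.01,0,0,0],[0.02,0,0,0],[0.03,0,0,0],[0.03,0,0,0]]]'|grep -E "tcp|wrist"
```

```text
tcp_pos: [0.546, -0.1745, 0.014]
wrist_force: [0.8, 1.1, 0.4]
tcp_pos: [0.5465, -0.1746, 0.0135]
wrist_force: [-3.9, 0.4, 2.3]
```

```bash
python3 -m pendant '[[[0.01,0,0,0],[0.02,0,0,0],[0.03,0,0,0],[0.03,0,0,0]]]'|grep -E "tcp|wrist"
python3 -m pendant '[[[0.01,0,0,0],[0.02,0,0,0],[0.03,0,0,0],[0.03,0,0,0]]]'|grep -E "tcp|wrist"
```

```text
tcp_pos: [0.5465, -0.1746, 0.0131]
wrist_force: [-9.2, -0.1, 7.1]
tcp_pos: [0.5466, -0.1746, 0.013]
wrist_force: [-14.5, 0.6, 11.7]
```

```bash
python3 -m pendant '[[[-0.1,0,0,0],[-0.25,0,0,0],[-0.4,0,0,0],[-0.5,0,0,0]]]'|grep -E "tcp|wrist"
python3 -m pendant '[[[0,0,-0.25,0],[0,0,-0.5,0],[0,0,-0.75,0],[0,0,-1,0]]]' 0.72 >/dev/null
python3 -m pendant '[[[0,-0.25,-0.25,0],[0,-0.5,-0.4,0],[0,-0.75,-0.4,0],[0,-1,-0.4,0]]]' >/dev/null
python3 -m pendant '[[[0,-0.25,0,0],[0,-0.5,0,0],[0,-0.75,0,0],[0,-1,0,0],[0,-1,0,0]]]'
python3 - <<'E'
from h import *
import cv2
a=optics.capture("scene")[140:260,170:330,::-1]
b=optics.capture("top")[155:235,184:344,::-1]; np.save("top1.npy",b)
a=cv2.resize(a[20:90,10:100],(450,350),interpolation=cv2.INTER_CUBIC);b=cv2.resize(b[:,100:160],(300,400),interpolation=cv2.INTER_CUBIC)
o=np.zeros((400,760,3),np.uint8);o[:350,:450]=a;o[:,460:]=b
cv2.imwrite("pics/p2.png",cv2.convertScaleAbs(o,alpha=1.3))
E
```

```text
tcp_pos: [0.504, -0.1757, 0.0138]
wrist_force: [-0.9, 1.1, -0.1]
time_s: 9.25
tcp_pos: [0.4999, 0.0267, 0.154]
ee_rot: [[1.0, 0.028, 0.003], [0.028, -1.0, 0.001], [0.003, -0.001, -1.0]]
wrist_force: [-0.3, -0.3, 0.0]
gripper_width: 0.28
gripper_force: 0.0
```

View pics/p2.png

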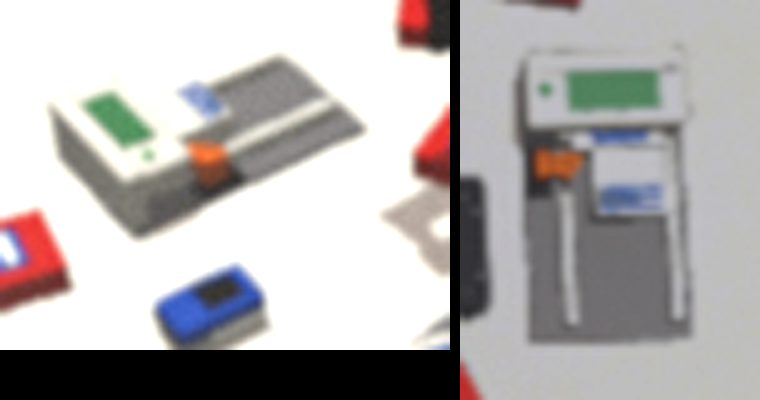

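The cassette is home. Its rear edge (630,215) sits deep in the reader and the orange catch (555,163) is back at its rest position behind the shoulder. Now the dial: checking the joint 6 budget and working out the shift.

```bash
cat >> h.py <<'E'
HUB=np.array([.5923,.1635]); RED=161.5
def plan(targets,tip,rot,flip=0):
    """rows (x,y,0,turn) from commanded pose tip/rot to each gripper-centre angle (deg, world)"""
    th0=np.degrees(np.arctan2(rot[1,0],rot[0,0]))
    for a in targets:
        p=HUB+.036*np.array([np.cos(np.radians(a)),np.sin(np.radians(a))])
        d=rot[:2,:2].T@(p-tip[:2])*10
        t=(a+flip-th0+180)%360-180
        print(a,np.round(d,3).tolist(),"turn",round(-np.radians(t)/2,3),p.round(4))
E
python3 - <<'E'
from h import *
s=sense();print(s["joints"].round(1))
for f in(0,180):plan([61.5],s["tcp_pos"],s["ee_rot"],f)
E
```

```text
[ 21.5  13.6 -22.6   0.  -53.7  70. ]
61.5 [1.145, -1.675] turn -0.524 [0.6095 0.1951]
61.5 [1.145, -1.675] turn 1.047 [0.6095 0.1951]
```

```bash
python3 -m pendant '[[[0.1,-0.12,0,0.07],[0.2,-0.24,0,0.14],[0.3,-0.36,0,0.21],[0.4,-0.5,0,0.28],[0.5,-0.65,0,0.35],[0.6,-0.8,0,0.42],[0.7,-0.85,0,0.49],[0.7,-0.85,0,0.49]]]' |grep -E "tcp|rot"
python3 -c "
from h import *
s=sense();plan([61.5],s['tcp_pos'],s['ee_rot'],180)"
```

```text
tcp_pos: [0.568, 0.1107, 0.1533]
ee_rot: [[0.577, -0.817, 0.001], [-0.817, -0.577, 0.0], [0.0, -0.001, -1.0]]
61.5 [-0.45, -0.826] turn 0.556 [0.6095 0.1951]
```

```bash
python3 -m pendant '[[[-0.06,-0.1,0,0.07],[-0.12,-0.2,0,0.14],[-0.18,-0.32,0,0.21],[-0.25,-0.45,0,0.28],[-0.32,-0.58,0,0.35],[-0.38,-0.7,0,0.42],[-0.45,-0.826,0,0.49],[-0.45,-0.826,0,0.556]]]' |grep -E "tcp|rot"
python3 -m pendant '[[[0,0,0.1,0],[0,0,0.2,0],[0,0,0.3,0],[0,0,0.4,0],[0,0,0.4,0]]]'
python3 - <<'E'
from h import *
import cv2
s=sense();plan([61.5],s['tcp_pos'],s['ee_rot'],180)
a=optics.capture("scene")[190:270,210:310,::-1]
cv2.imwrite("pics/p3.png",cv2.resize(a,None,fx=7,fy=7,interpolation=cv2.INTER_CUBIC))
E
```

```text
tcp_pos: [0.6088, 0.1954, 0.1533]
ee_rot: [[-0.479, -0.878, 0.001], [-0.878, 0.479, 0.0], [-0.001, -0.0, -1.0]]
time_s: 11.45
tcp_pos: [0.6069, 0.1945, 0.1111]
ee_rot: [[-0.476, -0.879, -0.004], [-0.879, 0.476, -0.002], [0.004, 0.003, -1.0]]
wrist_force: [-0.4, 0.1, 0.6]
gripper_width: 0.277
gripper_force: 0.0
61.5 [-0.018, -0.02] turn 0.0 [0.6095 0.1951]
```

View pics/p3.png

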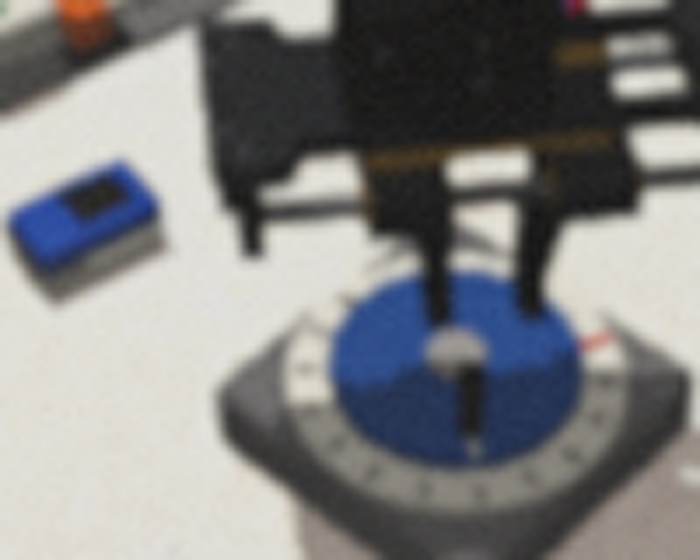

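Run:
```python
from h import *
g=lambda x,y,z:ray("scene",(210+(x+.5)/7-.5,190+(y+.5)/7-.5),z)
print("tips",g(485,318,.111)); 
for y in(366,372):
  p=g(470,y,.081);d=p[:2]-HUB;print("post",p,np.hypot(*d),np.degrees(np.arctan2(d[1],d[0])))
p=g(470,435,.046);d=p[:2]-HUB;print("foot",p,np.hypot(*d),np.degrees(np.arctan2(d[1],d[0])))
print("hub",g(457,350,.047))
s=sense();print(s['tcp_pos'])
```

```text
tips [0.60918615 0.2022915  0.111     ]
post [0.61044967 0.19624927 0.081     ] 0.03744228824610848 61.00475059326753
post [0.61221229 0.19854986 0.081     ] 0.04031118332674272 60.3985209332122
foot [0.61157194 0.1989553  0.046     ] 0.04035450022826729 61.47344084786035
hub [0.59044311 0.16311297 0.047     ]
[0.60759346 0.19483322 0.1122757 ]
```

The picture shows the two fingertips at (440,315) and (530,315). The post top at (470,370) measures 61°, so it's in click 5 and the fingers will straddle it. Lowering now.

```bash
python3 -m pendant '[[[0,-0.01,0.12,0],[0,-0.01,0.24,0],[0,-0.01,0.36,0],[0,-0.01,0.46,0],[0,-0.01,0.54,0],[0,-0.01,0.54,0]]]'
python3 -c "
from h import *
s=sense();plan([61.5,70,78.5,87,95.5,104,112.5,121,129.5],s['tcp_pos'],s['ee_rot'],180)"
```

```text
time_s: 12.1
tcp_pos: [0.6082, 0.1944, 0.0578]
ee_rot: [[-0.477, -0.879, -0.003], [-0.879, 0.477, -0.001], [0.003, 0.002, -1.0]]
wrist_force: [-0.3, -0.0, -0.4]
gripper_width: 0.279
gripper_force: 0.0
61.5 [-0.013, -0.008] turn 0.0 [0.6095 0.1951]
70 [-0.009, 0.045] turn -0.074 [0.6046 0.1973]
78.5 [0.003, 0.097] turn -0.148 [0.5995 0.1988]
87 [0.023, 0.147] turn -0.222 [0.5942 0.1995]
95.5 [0.049, 0.193] turn -0.297 [0.5888 0.1993]
104 [0.082, 0.235] turn -0.371 [0.5836 0.1984]
112.5 [0.121, 0.272] turn -0.445 [0.5785 0.1968]
121 [0.165, 0.302] turn -0.519 [0.5738 0.1944]
129.5 [0.213, 0.326] turn -0.593 [0.5694 0.1913]
```

```bash
python3 -m pendant '[[[-0.009,0.022,0,-0.037],[-0.009,0.045,0,-0.074],[-0.003,0.071,0,-0.111],[0.003,0.097,0,-0.148],[0.013,0.122,0,-0.185],[0.023,0.147,0,-0.222],[0.035,0.17,0,-0.26],[0.049,0.193,0,-0.297]]]' | grep -E "tcp|wrist"
python3 -m pendant '[[[0,0,0,0]]]' | grep -E "tcp|wrist"
python3 -c "
from h import *
s=sense();plan([95.5,100,104,108,112,116,120,124,128],s['tcp_pos'],s['ee_rot'],180)"
```

```text
tcp_pos: [0.5914, 0.2005, 0.0603]
wrist_force: [6.2, 0.4, -3.7]
tcp_pos: [0.5913, 0.2006, 0.0603]
wrist_force: [3.6, 0.5, -2.4]
95.5 [0.01, 0.026] turn 0.001 [0.5888 0.1993]
100 [0.011, 0.054] turn -0.038 [0.586 0.199]
104 [0.014, 0.079] turn -0.073 [0.5836 0.1984]
108 [0.018, 0.104] turn -0.108 [0.5812 0.1977]
112 [0.024, 0.128] turn -0.143 [0.5788 0.1969]
116 [0.032, 0.152] turn -0.178 [0.5765 0.1959]
120 [0.042, 0.175] turn -0.213 [0.5743 0.1947]
124 [0.053, 0.198] turn -0.248 [0.5722 0.1933]
128 [0.066, 0.219] turn -0.283 [0.5701 0.1919]
```

```bash
python3 -m pendant '[[[0.01,0.054,0,-0.038],[0.012,0.079,0,-0.073],[0.018,0.104,0,-0.108],[0.024,0.128,0,-0.143],[0.032,0.152,0,-0.178],[0.042,0.175,0,-0.213],[0.053,0.198,0,-0.248],[0.066,0.219,0,-0.283]]]' | grep -E "tcp|wrist"
python3 -c "
from h import *
s=sense();plan([128,132,136,140,144,148,152,156,160,164,168],s['tcp_pos'],s['ee_rot'],180)"
```

```text
tcp_pos: [0.5688, 0.1913, 0.0599]
wrist_force: [2.5, 1.5, -1.4]
128 [0.004, -0.014] turn 0.0 [0.5701 0.1919]
132 [0.005, 0.011] turn -0.034 [0.5682 0.1903]
136 [0.007, 0.036] turn -0.069 [0.5664 0.1885]
140 [0.011, 0.061] turn -0.104 [0.5647 0.1866]
144 [0.018, 0.085] turn -0.139 [0.5632 0.1847]
148 [0.025, 0.109] turn -0.174 [0.5618 0.1826]
152 [0.035, 0.132] turn -0.209 [0.5605 0.1804]
156 [0.046, 0.155] turn -0.244 [0.5594 0.1781]
160 [0.058, 0.176] turn -0.279 [0.5585 0.1758]
164 [0.072, 0.197] turn -0.314 [0.5577 0.1734]
168 [0.088, 0.217] turn -0.349 [0.5571 0.171 ]
```

```bash
python3 -m pendant '[[[0.005,0.011,0,-0.034],[0.007,0.036,0,-0.069],[0.011,0.061,0,-0.104],[0.018,0.085,0,-0.139],[0.025,0.109,0,-0.174],[0.035,0.132,0,-0.209],[0.046,0.155,0,-0.244],[0.058,0.176,0,-0.279]]]' | grep -E "tcp|wrist"
python3 -m pendant '[[[0,0,0,0]]]' | grep -E "tcp|wrist"
python3 -c "
from h import *
s=sense();plan([160,164,168],s['tcp_pos'],s['ee_rot'],180)"
```

```text
tcp_pos: [0.5592, 0.177, 0.0599]
wrist_force: [1.0, 2.0, -2.1]
tcp_pos: [0.5584, 0.1759, 0.0599]
wrist_force: [-0.2, 0.2, 0.1]
160 [0.001, 0.001] turn -0.001 [0.5585 0.1758]
164 [0.002, 0.026] turn -0.036 [0.5577 0.1734]
168 [0.005, 0.051] turn -0.071 [0.5571 0.171 ]
```

```bash
python3 -m pendant '[[[0.001,0.013,0,-0.018],[0.002,0.026,0,-0.036],[0.003,0.038,0,-0.053],[0.005,0.051,0,-0.071],[0.005,0.051,0,-0.071],[0.005,0.051,0,-0.071]]]' | grep -E "tcp|wrist"
python3 - <<'E'
from h import *
import cv2
s=sense();plan([161.5,157,152,147,142],s['tcp_pos'],s['ee_rot'],180)
a=optics.capture("scene")[190:270,210:310,::-1];b=optics.capture("top")[158:223,184:244,::-1]
o=np.zeros((400,780,3),np.uint8);o[:344,:430]=cv2.resize(a,(430,344),interpolation=2);o[:369,440:]=cv2.resize(b,(340,369),interpolation=2)
cv2.imwrite("pics/p4.png",cv2.convertScaleAbs(o,alpha=1.3))
E
```

```text
tcp_pos: [0.5569, 0.1705, 0.0597]
wrist_force: [0.2, -0.3, -0.5]
161.5 [0.003, -0.046] turn 0.056 [0.5582 0.1749]
157 [0.008, -0.074] turn 0.096 [0.5592 0.1776]
152 [0.015, -0.104] turn 0.139 [0.5605 0.1804]
147 [0.025, -0.134] turn 0.183 [0.5621 0.1831]
142 [0.037, -0.163] turn 0.227 [0.5639 0.1857]
```

View pics/p4.png

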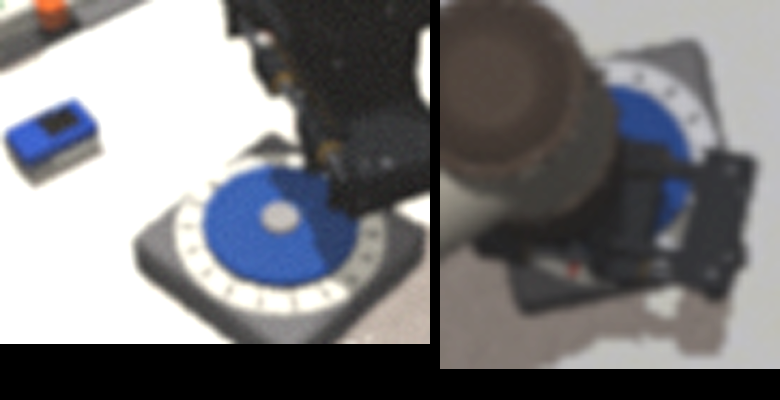

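The post is now hidden under the gripper near the red mark, as it should be. A gentle push against the hard stop will confirm zero.

```bash
python3 -m pendant '[[[0,0.015,0,-0.02],[0.002,0.03,0,-0.04],[0.002,0.03,0,-0.04]]]' | grep -E "tcp|wrist"
python3 -m pendant '[[[0,0.015,0,-0.02],[0.002,0.03,0,-0.04],[0.002,0.03,0,-0.04]]]' | grep -E "tcp|wrist"
python3 -c "
from h import *
s=sense();plan([176,161.5,157,152,147,142],s['tcp_pos'],s['ee_rot'],180)"
```

```text
tcp_pos: [0.557, 0.1685, 0.0596]
wrist_force: [0.9, 2.1, -1.5]
tcp_pos: [0.5573, 0.1667, 0.0596]
wrist_force: [1.6, 6.8, -1.1]
176 [-0.009, 0.008] turn 0.011 [0.5564 0.166 ]
161.5 [0.004, -0.082] turn 0.137 [0.5582 0.1749]
157 [0.013, -0.109] turn 0.176 [0.5592 0.1776]
152 [0.025, -0.138] turn 0.22 [0.5605 0.1804]
147 [0.04, -0.166] turn 0.264 [0.5621 0.1831]
142 [0.057, -0.192] turn 0.307 [0.5639 0.1857]
```

Zero is confirmed: the stop takes 6.8 N at a gripper angle of about 175°, so the clearance is about 10.6° each way. Next, forward.

```bash
python3 -m pendant '[[[0,-0.04,0,0.06],[0.002,-0.08,0,0.13],[0.01,-0.109,0,0.176],[0.023,-0.138,0,0.22],[0.038,-0.166,0,0.264],[0.055,-0.192,0,0.307],[0.055,-0.192,0,0.307]]]' | grep -E "tcp|wrist"
python3 -c "
from h import *
s=sense();plan([142,138,134,130,126,122,118,114,110],s['tcp_pos'],s['ee_rot'],180)"
```

```text
tcp_pos: [0.5625, 0.1833, 0.0594]
wrist_force: [-0.1, -0.7, 0.5]
142 [-0.003, -0.027] turn 0.0 [0.5639 0.1857]
138 [-0.002, -0.052] turn 0.035 [0.5655 0.1876]
134 [0.001, -0.077] turn 0.07 [0.5673 0.1894]
130 [0.005, -0.102] turn 0.105 [0.5692 0.1911]
126 [0.011, -0.126] turn 0.14 [0.5711 0.1926]
122 [0.019, -0.15] turn 0.175 [0.5732 0.194 ]
118 [0.028, -0.174] turn 0.21 [0.5754 0.1953]
114 [0.039, -0.196] turn 0.245 [0.5777 0.1964]
110 [0.052, -0.218] turn 0.279 [0.58   0.1973]
```

```bash
python3 -m pendant '[[[-0.002,-0.052,0,0.035],[0.001,-0.077,0,0.07],[0.005,-0.102,0,0.105],[0.011,-0.126,0,0.14],[0.019,-0.15,0,0.175],[0.028,-0.174,0,0.21],[0.039,-0.196,0,0.245],[0.052,-0.218,0,0.279]]]' | grep -E "tcp|wrist"
python3 -m pendant '[[[0,0,0,0]]]' | grep -E "tcp|wrist"
python3 -c "
from h import *
s=sense();plan([110,105,100,95,90,85,80,75,70],s['tcp_pos'],s['ee_rot'],180)"
```

```text
tcp_pos: [0.5798, 0.1971, 0.0595]
wrist_force: [0.3, 0.7, 0.2]
tcp_pos: [0.5804, 0.1975, 0.0595]
wrist_force: [-0.4, 0.1, 0.7]
110 [-0.0, 0.005] turn 0.001 [0.58   0.1973]
105 [0.001, -0.027] turn 0.045 [0.583  0.1983]
100 [0.006, -0.058] turn 0.089 [0.586 0.199]
95 [0.013, -0.089] turn 0.132 [0.5892 0.1994]
90 [0.022, -0.118] turn 0.176 [0.5923 0.1995]
85 [0.034, -0.147] turn 0.22 [0.5954 0.1994]
80 [0.049, -0.175] turn 0.263 [0.5986 0.199 ]
75 [0.066, -0.202] turn 0.307 [0.6016 0.1983]
70 [0.085, -0.227] turn 0.35 [0.6046 0.1973]
```

```bash
python3 -m pendant '[[[0.001,-0.027,0,0.045],[0.006,-0.058,0,0.089],[0.013,-0.089,0,0.132],[0.022,-0.118,0,0.176],[0.034,-0.147,0,0.22],[0.049,-0.175,0,0.263],[0.066,-0.202,0,0.307],[0.066,-0.202,0,0.307]]]' | grep -E "tcp|wrist"
python3 -c "
from h import *
s=sense();plan([75,70,66,62,58,54,50,46,42,38],s['tcp_pos'],s['ee_rot'],180)"
```

```text
tcp_pos: [0.6016, 0.1983, 0.0595]
wrist_force: [-0.7, 0.1, 0.6]
75 [-0.0, -0.0] turn 0.0 [0.6016 0.1983]
70 [0.001, -0.031] turn 0.044 [0.6046 0.1973]
66 [0.004, -0.056] turn 0.079 [0.6069 0.1964]
62 [0.009, -0.081] turn 0.114 [0.6092 0.1953]
58 [0.016, -0.105] turn 0.149 [0.6114 0.194 ]
54 [0.024, -0.129] turn 0.184 [0.6135 0.1926]
50 [0.034, -0.152] turn 0.219 [0.6154 0.1911]
46 [0.045, -0.175] turn 0.253 [0.6173 0.1894]
42 [0.058, -0.196] turn 0.288 [0.6191 0.1876]
38 [0.073, -0.217] turn 0.323 [0.6207 0.1857]
```

```bash
python3 -m pendant '[[[0.001,-0.031,0,0.044],[0.004,-0.056,0,0.079],[0.009,-0.081,0,0.114],[0.016,-0.105,0,0.149],[0.024,-0.129,0,0.184],[0.034,-0.152,0,0.219],[0.045,-0.175,0,0.253],[0.045,-0.175,0,0.253]]]' | grep -E "tcp|wrist"
python3 -c "
from h import *
s=sense();plan([46,44,42,40,38,36],s['tcp_pos'],s['ee_rot'],180)"
```

```text
tcp_pos: [0.6168, 0.1898, 0.0595]
wrist_force: [-1.3, 1.6, 1.7]
46 [-0.001, -0.006] turn 0.001 [0.6173 0.1894]
44 [-0.001, -0.019] turn 0.018 [0.6182 0.1885]
42 [0.0, -0.031] turn 0.036 [0.6191 0.1876]
40 [0.001, -0.044] turn 0.053 [0.6199 0.1866]
38 [0.003, -0.056] turn 0.071 [0.6207 0.1857]
36 [0.005, -0.069] turn 0.088 [0.6214 0.1847]
```

Here it resists with about 2 N, as expected with the post deflected from click 5. Now through the last click.

```bash
python3 -m pendant '[[[0,-0.019,0,0.018],[0,-0.031,0,0.036],[0.001,-0.044,0,0.053],[0.001,-0.044,0,0.053]]]' | grep -E "tcp|wrist"
python3 -m pendant '[[[0,-0.006,0,0.01],[0.001,-0.012,0,0.018],[0.001,-0.012,0,0.018]]]' | grep -E "tcp|wrist"
python3 -m pendant '[[[0,-0.006,0,0.01],[0.001,-0.012,0,0.018],[0.001,-0.012,0,0.018]]]' | grep -E "tcp|wrist"
python3 -c "
from h import *
s=sense();plan([36,40,41.5],s['tcp_pos'],s['ee_rot'],180)"
```

```text
tcp_pos: [0.6205, 0.1864, 0.0595]
wrist_force: [-1.4, 0.6, -0.3]
tcp_pos: [0.6212, 0.1851, 0.0595]
wrist_force: [-0.1, -0.1, -0.2]
tcp_pos: [0.6218, 0.1842, 0.0595]
wrist_force: [0.0, -0.4, 0.0]
36 [0.0, 0.006] turn -0.003 [0.6214 0.1847]
40 [0.001, 0.031] turn -0.037 [0.6199 0.1866]
41.5 [0.002, 0.04] turn -0.05 [0.6193 0.1874]
```

It has sprung through, with no force left. I'll centre on 41.5°, lift clear and move aside to look.

```bash
python3 -m pendant '[[[0.001,0.02,0,-0.025],[0.002,0.04,0,-0.05],[0.002,0.04,0,-0.05]]]' | grep -E "tcp|wrist"
python3 -m pendant '[[[0,0,-0.12,0],[0,0,-0.25,0],[0,0,-0.5,0],[0,0,-0.75,0],[0,0,-1,0]]]' | grep -E "tcp|wrist"
python3 -m pendant '[[[0.2,0,-0.2,0],[0.4,0,-0.2,0],[0.6,0,-0.2,0],[0.8,0,-0.2,0],[1,0,-0.2,0]]]' >/dev/null
python3 -m pendant '[[[0.25,0.1,0,0],[0.5,0.1,0,0],[0.75,0.1,0,0],[1,0.1,0,0],[1,0.1,0,0]]]'
python3 - <<'E'
from h import *
import cv2
a=optics.capture("scene")[155:285,180:320,::-1];b=optics.capture("top")[158:223,184:244,::-1]
o=np.zeros((420,780,3),np.uint8);o[:400,:430]=cv2.resize(a,(430,400),interpolation=2);o[:369,440:]=cv2.resize(b,(340,369),interpolation=2)
cv2.imwrite("pics/p5.png",cv2.convertScaleAbs(o,alpha=1.3))
E
```

```text
tcp_pos: [0.6192, 0.1876, 0.0596]
wrist_force: [0.2, 0.9, -0.4]
tcp_pos: [0.6196, 0.1875, 0.1622]
wrist_force: [0.8, -0.3, -0.9]
time_s: 22.0
tcp_pos: [0.4608, 0.061, 0.1811]
ee_rot: [[-0.75, -0.661, 0.001], [-0.661, 0.75, 0.001], [-0.001, 0.0, -1.0]]
wrist_force: [0.3, 0.7, 0.8]
gripper_width: 0.281
gripper_force: 0.0
```

View pics/p5.png

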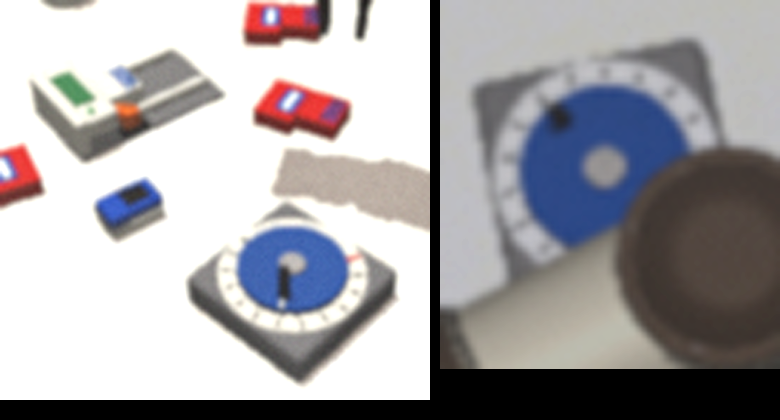

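Run:
```python
from h import *
def t(x,y,z): k=60/340; return ray("top",((x-440+.5)*k-.5+184,(y+.5)*k-.5+158),z)
def sc(x,y,z): return ray("scene",((x+.5)*140/430-.5+180,(y+.5)*130/400-.5+155),z)
for h,p in((t(604,167,.047),t(557,112,.081)),(sc(292,263,.047),sc(284,268,.081)),(sc(292,263,.047),sc(282,304,.046))):
    d=p-h;print(h,np.hypot(*d[:2]),RED-np.degrees(np.arctan2(d[1],d[0])))
```

```text
[0.59291752 0.16517412 0.047     ] 0.033572862722903454 119.61761515293047
[0.59194897 0.16454077 0.047     ] 0.03715458413770381 119.97157910102854
[0.59194897 0.16454077 0.047     ] 0.04629563286642334 119.20282201696364
```

The final picture shows the post at (557,112) in the top view and (284,268) in the scene view. Both measure about 119.6–120° from zero, which is the sixth click. The cassette is home with the catch at rest, the oximeter is undisturbed and the robot is clear.

```bash
python3 -c "
from station import r
print(r.finish_job())"
```

```text
the job is handed in; nothing more can be done
None
```

The job is handed in (its verdict wasn't shown): the cassette is home with the catch sprung back, the dial went to its zero stop and then forward to the sixth click (measured about 120°), and the arm is clear of everything; I didn't re-image the bottle and jar at the end, but the arm never went near them at their height.

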